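# Hang and lock the parts basket in the rinse stand

### The arm

A 6-joint arm with a two-finger parallel gripper is mounted at the origin on the work surface. World frame = base frame: x ahead of the robot, y to its left, z up, the work surface at z = 0. Lengths are in m, angles in rad, forces in N, time in s.
With the tool pointing down it reaches from about 0.325 to 0.775 m from the base axis. Payload 9.3 kg.
Tool frame: the origin (TCP) lies midway between the tips of the shut fingers; the grasp point (between the pads) lies 19 mm behind it; x points along the fingers, z is the direction in which the jaws open and shut, and the axes are right-handed (so a half turn about x gives the same grasp; the last joint's range is limited). The gripper opens to 85 mm and grips with 20 to 120 N. Pads are 22 mm wide; open, the fingers measure 114 mm over their backs; the gripper's body (76 mm by 85 mm) begins 54 mm behind the grasp point. The pads swing forward as they close: fully open they stand 13 mm farther back than shut.
Start: joints at [-1.255, 0.259, 0.021, 1.334, 0, 1.418], TCP at [0.248, -0.491, 0.231] pointing down, gripper open.
Joint ranges: [-3.04, 3.04], [-0.91, 1.82], [-1.04, 1.36], [-1.92, 1.95], [-1.52, 1.45], [-3.14, 3.14]. Speed limits (rad/s): [2.22, 2.22, 2.79, 3.14, 3.14, 3.14].

### API

Orientations are given as a rotation vector (axis times angle).
In Python, from cell import ctrl gives the robot as it stands. The module is installed in compiled form; this text tells all that it offers.
- The arm moves only by the tool jog_arm, never from a script. Its arguments are lists of equal length, an entry for each row: "angular": the turn, a rotation vector about the world's x, y, z in units of 6 degrees (1.0 is 6 degrees), a list of three; "travel": the shift along the world's x, y, z in units of 30 mm (1.0 is 30 mm), a list of three; "claw": the opening, from -1 (shut) to 1 (fully open), so that 0 is half open. A call has 1 to 8 rows; each row shifts and turns the commanded pose from where the row before left it; what a row does not reach is not made up. A row lasts 1/12 s, in which the tool goes at most 41.7 mm and 7.16 degrees, less where a joint would pass 70% of its speed; a pose out of reach is approached as far as the arm can. A call is refused whole if a number of a shift passes 1 or a number of a turn 1, either way. A call with a gripper value outside its range is refused whole. The fingers move at their own pace and stop on an object; "squeeze" is the grip in N (left out, the last holds). Time passes only in rows, so rows that do not move let the fingers close. It gives the time, the measured TCP pose, the force and the opening at its end, in the units of the state.
- ctrl.get_obs(): the state, without advancing time (a new reading comes with each control period).
- ctrl.read_camera(name): name is "scene" or "top" or "wrist"; returns the picture (384x512x3 uint8, red, green, blue); there is no depth.
- ctrl.camera_info(name): a dict with "camera_matrix" (3x3 intrinsics, pixels), "dist" ([k1, k2, p1, p2, k3] as OpenCV has them; the pictures are not rectified), "camera_from_world" (4x4, takes a point from world to camera coordinates). Camera axes: x right, y down, z forward; pixel columns grow to the right and rows downward; lengths in m; the calibration is good to about 2 mm. A picture is of the moment at which its call begins: read the wrist's pose just before it. camera_info takes no time and is no camera call; for the wrist camera it gives the pose at the moment of the call.
- ctrl.close_job(): hands the job in, once; it reports no verdict.
The state is a dict: "time_s": time; "joint_positions": joint angles; "joint_velocities": joint speeds; "joint_torque": joint torques, N m; "eef_pos": TCP position; "tool_rot": TCP orientation; "contact_force": force on the tool from outside, world axes, zero at the start; "torque": the same for the moment, N m; "finger_gap": finger opening in m.
Only numpy, scipy, OpenCV 4.12 (cv2) and the standard library are available. Lean on these libraries where they do the work, as an engineer would, in place of code of your own. Each camera call takes 0.05 s, during which the arm holds its last target. There are 200 camera calls.

### The job

Pick up the small steel parts basket by its bar, hang it in the ring of the rinse stand by letting its two side lugs down through the two gaps in the ring, then press lightly and turn it clockwise (seen from above) just until the lugs drop into the hidden locking notches, and no further. Handle it gently, never forcing the basket against the stand, leave the other things on the bench where they are, and let go with the basket hanging locked and level.

Things in the scene. Friction and masses are not known exactly. Their poses are not given: they have to be found in the camera images.
- basket: Loose round steel basket, 56 mm diameter, 46 mm high to the rim, 0.15 to 0.3 kg, upright on the bench. Origin: centre of its underside, z up. Two square lugs (8 mm wide, 8 mm high) stick out along +x and -x to 41 mm from the axis. Half a turn about z gives the same basket. Above the rim two uprights at x = -27 and +27 mm carry a straight grip bar along x.
- basket_lugs (a point): Point on the basket's axis midway between the two lugs, 40 mm above the underside, axes as the basket's.
- basket_bar (a point): Middle of the basket's grip bar, 86 mm above the underside, 46 mm above the lugs. The bar runs along the basket's x, is 10 mm wide, 10 mm high and 58 mm long (50 mm free between the uprights).
- stand: Fixed rinse stand: white base 130 x 150 x 8 mm, origin at the centre of its underside, z up, with two steel posts at y = -60 and +60 mm (88 mm high) that carry the bayonet ring, 94 mm outside diameter. Nothing on it stands higher than 99 mm.
- ring_centre (a point): Centre of the bayonet ring at the level of its ledge, 85 mm above the bench, z up, gaps along x; moves with the ring. Opening for the basket 63 mm. The ring is on springs and can be pressed down up to 12 mm: it starts to sink at about 3 N (less the basket's weight), then 0.8 N per mm and 60 N per m/s of damping; then a hard stop. It must not be loaded over 15 N.
- ring_gap (a point): Top of the ring at one of its two gaps, 40 mm out along the ring's +x, 14 mm above the ledge; the other gap is opposite. The inward lip (inner radius 36 mm, 4 mm thick) is cut there 14 mm wide for the lugs to go down on to the flat ledge: lug centres are then 4 mm above ring_centre, the lip's underside 10 mm above it. A block beside each gap stops an anticlockwise turn.
- ring_notch (a point): Middle of where a notch may be, at ledge level, 37 mm from the axis, 55 degrees clockwise (from above) of the +x gap. The real notch and its twin opposite lie up to 20 degrees to either side, which no reading tells: feel for the drop. Notch floor 12 mm wide, 5 mm deep (lug centres then 1 mm below ring_centre); past it a 45 degree ramp leads up and out again on to more ledge.
- spray_jar: Bystander: capped amber glass jar, 56 mm diameter, 100 mm high, origin at the centre of its underside.
- driver: Bystander: screwdriver with a yellow handle, lying on the bench.
- pencil_tray: Bystander: white tray 110 x 190 x 28 mm with white instrument handles lying in it, origin at the centre of its underside.

How it is judged:
On the way, in this order (a step that is already met when the one before it is completed fails the run):
1. the basket hangs upright in the ring, its lugs through the gaps and under the level of the lip (z of basket_lugs in the frame of ring_centre below 0.0058 m and horizontal distance between basket_lugs and ring_centre below 0.006 m and angle between basket's own z axis and vertical below 0.15 rad), for 0.1 s.
2. the basket is turned until both lugs have dropped into the locking notches (z of basket_lugs in the frame of ring_centre below 0.001 m and horizontal distance between basket_lugs and ring_centre below 0.005 m and angle between the x axis of basket and the x axis of ring_centre, either way round above 0.4 rad), for 0.1 s.
At the end, for the whole second after the job is handed in: The basket hangs at rest in the ring, released, level within 0.1 rad and centred within 5 mm, turned at least 0.4 rad from the gaps, with its lug centres no higher than 1 mm above and no lower than 4 mm below the ring's ledge level (lugs in the notches) (all of step 2 and z of basket_lugs in the frame of ring_centre above -0.004 m and angle between basket's own z axis and vertical below 0.1 rad and linear speed of basket below 0.02 m/s); the robot touches nothing.
It fails at once if the basket is forced against the stand with more than 15 N (contact force between basket and stand above 15 N).
It fails at once if the jar is moved more than 25 mm (distance of spray_jar from where it was at the start of the episode above 0.025 m).
It fails at once if the screwdriver is moved more than 25 mm (distance of driver from where it was at the start of the episode above 0.025 m).
It fails at once if the tray is moved more than 25 mm (distance of pencil_tray from where it was at the start of the episode above 0.025 m).
It also fails if it takes over 56 s, if anything falls off the work surface, if the arm or the gripper's body presses on something with over 40 N, if the wrist force passes 120 N, or if a joint passes its speed limit or range.

## Working session

There is one attempt and no reset: what is moved stays moved. The work goes in short steps, Python scripts to look and compute and a tool call to move; the robot and the scene stay as the last step left them, time stands still between calls to the robot, and variables do not carry over. Pictures are saved under pics/ and viewed, about 8 in all and at most 12, crops included, and the job is handed in when it is done.

Besides the shell and the picture viewer there is one more tool, called after "Request:" as name(argument=value, ...), one argument or row to a line, values as JSON. jog_arm: Moves the arm, as the interface text tells. Its arguments: {"type":"object","properties":{"angular":{"type":"array","items":{"type":"array","items":{"type":"number"}}},"travel":{"type":"array","items":{"type":"array","items":{"type":"number"}}},"claw":{"type":"array","items":{"type":"number"}},"squeeze":{"type":"number"}},"required":["angular","travel","claw"]}

```bash
mkdir -p pics
cat > h.py <<'E'
import numpy as np, cv2
from cell import ctrl
def ray(info,u,v):
    K=np.array(info["camera_matrix"],float);d=np.array(info["dist"],float);T=np.array(info["camera_from_world"])
    p=cv2.undistortPoints(np.array([[[u,v]]],float),K,d)[0,0]
    R=T[:3,:3];return -R.T@T[:3,3], R.T@np.array([p[0],p[1],1.])
def onz(info,u,v,z):
    o,d=ray(info,u,v);return o+d*(z-o[2])/d[2]
def px(info,P):
    K=np.array(info["camera_matrix"],float);d=np.array(info["dist"],float);T=np.array(info["camera_from_world"])
    return cv2.projectPoints(np.array(P,float).reshape(-1,1,3),cv2.Rodrigues(T[:3,:3])[0],T[:3,3],K,d)[0][:,0]
def snap(cam,name,crop=None,scale=1):
    info=ctrl.camera_info(cam);im=cv2.cvtColor(np.array(ctrl.read_camera(cam)),cv2.COLOR_RGB2BGR)
    cv2.imwrite(f"pics/{name}_raw.png",im)
    o=im if crop is None else im[crop[1]:crop[3],crop[0]:crop[2]]
    cv2.imwrite(f"pics/{name}.png",cv2.resize(o,None,fx=scale,fy=scale,interpolation=cv2.INTER_CUBIC))
    np.save(f"pics/{name}.npy",info,allow_pickle=True);return im,info
E
python3 - <<'E'
from h import *
for c in("top","scene"):
    im,i=snap(c,c+"0",None,1.5 if c=="top" else 1.5)
    T=np.array(i["camera_from_world"]);print(c,-T[:3,:3].T@T[:3,3],T[2,:3],i["camera_matrix"][0])
print(ctrl.get_obs())
E
```

```text
top [0.43070034 0.02263752 1.25027423] [ 0.14220874  0.00126742 -0.98983588] [439.88666505   0.         256.86952974]
scene [1.45942481 0.09271111 1.11868526] [-0.64048339 -0.06594745 -0.76513526] [374.90759067   0.         254.23217681]
{'time_s': 0.1, 'joint_positions': array([-1.25461012e+00,  2.59113642e-01,  2.08470628e-02,  1.33371454e+00,
        3.02350865e-05,  1.41821054e+00]), 'joint_velocities': array([ 0.0011611 , -0.00131616, -0.00048488,  0.00086701, -0.00052401,
       -0.00087723]), 'joint_torque': array([ 5.68701609e-03, -5.56690228e+01,  3.45073557e+01,  1.14996970e-02,
       -1.36743629e-04, -1.01156016e-05]), 'eef_pos': array([ 0.24841613, -0.49041865,  0.23074242]), 'tool_rot': array([ 0.85811854,  1.3961245 , -0.85682537]), 'contact_force': array([ 0.19143929,  0.79998319, -0.21766411]), 'torque': array([ 0.02776784, -0.06237663, -0.00603127]), 'finger_gap': 0.08539015680198828}
```

View pics/top0.png

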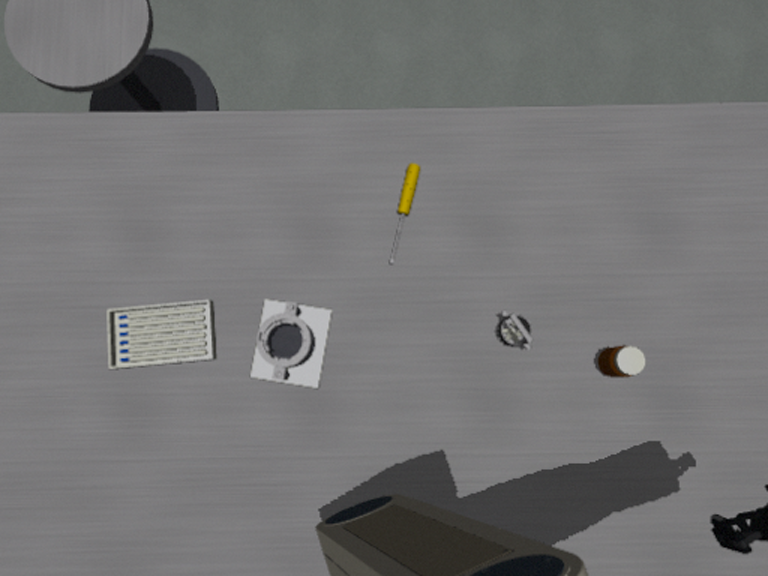

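View pics/scene0.png

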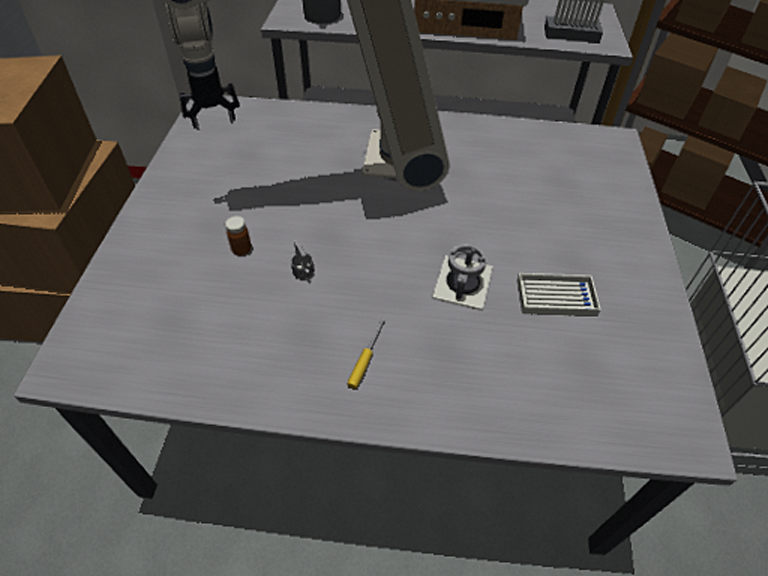

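The top view shows the basket at about (515,330), its bar running from (507,314) to (529,346). The stand is at (290,343) with posts at (292,308) and (280,375). The jar is at (620,360) and the tray at (160,334), all in the 1.5x picture. I'll convert these to world coordinates.

Run:
```python
from h import *
from scipy.spatial.transform import Rotation as R
i=np.load("pics/top0.npy",allow_pickle=True).item();im=cv2.imread("pics/top0_raw.png")
f=lambda u,v,z:onz(i,u/1.5,v/1.5,z)
a,b=f(507,314,.091),f(529,346,.091);print("bar",a,b,(a+b)/2,np.degrees(np.arctan2(*(b-a)[1::-1])))
print("jar top",f(630,361,.1)); print("driver",f(413,165,.01),f(391,264,0))
print("tray",f(160,334,.028))
sub=im[190:270,160:230];m=(sub.min(2)>185).astype(np.uint8)
m=cv2.morphologyEx(m,cv2.MORPH_CLOSE,np.ones((5,5)))
c=max(cv2.findContours(m,0,2)[0],key=cv2.contourArea)
w=np.array([f((p[0][0]+160)*1.5,(p[0][1]+190)*1.5,.008)[:2] for p in c],np.float32)
print("base",cv2.minAreaRect(w))
print("posts",f(292,308,.09),f(280,375,.09))
o=ctrl.get_obs();print(R.from_rotvec(o["tool_rot"]).as_matrix().round(3))
wi=ctrl.camera_info("wrist");T=np.array(wi["camera_from_world"]);print("wrist cam",-T[:3,:3].T@T[:3,3],T[2,:3],T[0,:3],wi["camera_matrix"])
```

```text
bar [ 0.54777769 -0.18966679  0.091     ] [ 0.49105631 -0.22575446  0.091     ] [ 0.519417   -0.20771062  0.091     ] -147.53438385374716
jar top [ 0.46259311 -0.39612763  0.1       ]
driver [ 0.85015849 -0.0331167   0.01      ] [0.65670394 0.01263206 0.        ]
tray [0.5262676  0.44195315 0.028     ]
base ((0.5028526782989502, 0.16804805397987366), (0.05585040524601936, 0.14336654543876648), 82.37596130371094)
posts [0.56393292 0.18962572 0.09      ] [0.44680136 0.20972154 0.09      ]
[[-0.     0.892  0.452]
 [ 0.001  0.452 -0.892]
 [-1.     0.    -0.001]]
wrist cam [ 0.32180409 -0.45280098  0.37264283] [-0.28278247 -0.14296429 -0.94846997] [ 4.52093833e-01 -8.91970319e-01 -3.41930677e-04] [[268.69346722   0.         255.26715065]
 [  0.         268.69346722 192.03435109]
 [  0.           0.           1.        ]]
```

Basket bar is about (0.519,-0.208) at yaw 32.5°. The ring is about (0.505,0.200) with its gap axis near 80°. I'll use the jaw yaw of 122.5°, so the final clockwise turn stays within joint 6's range.

Request:
jog_arm(
  angular=[
    [0,0,0.967],
    [0,0,0.967],
    [0,0,0.967],
    [0,0,0.967],
    [0,0,0.967],
    [0,0,0.967],
    [0,0,0.967],
    [0,0,0.967],
  ],
  travel=[
    [0.282,0.295,0],
    [0.282,0.295,0],
    [0.282,0.295,0],
    [0.282,0.295,0],
    [0.282,0.295,0],
    [0.282,0.295,0],
    [0.282,0.295,0],
    [0.282,0.295,0],
  ],
  claw=[1,1,1,1,1,1,1,1],
)

```text
time_s: 0.77
eef_pos: [0.3165, -0.4192, 0.2309]
tool_rot: [0.226, 1.559, -0.225]
contact_force: [0.3, 0.4, -0.5]
finger_gap: 0.0856
```

Request:
jog_arm(
  angular=[
    [0,0,0.967],
    [0,0,0.967],
    [0,0,0.967],
    [0,0,0.967],
    [0,0,0.967],
    [0,0,0.967],
    [0,0,0.967],
    [0,0,0.967],
  ],
  travel=[
    [0.282,0.295,0],
    [0.282,0.295,0],
    [0.282,0.295,0],
    [0.282,0.295,0],
    [0.282,0.295,0],
    [0.282,0.295,0],
    [0.282,0.295,0],
    [0.282,0.295,0],
  ],
  claw=[1,1,1,1,1,1,1,1],
)

```text
time_s: 1.43
eef_pos: [0.3841, -0.3485, 0.231]
tool_rot: [-0.41, 1.532, 0.411]
contact_force: [0.3, -0.2, -0.4]
finger_gap: 0.0852
```

Request:
jog_arm(
  angular=[
    [0,0,0.967],
    [0,0,0.967],
    [0,0,0.967],
    [0,0,0.967],
    [0,0,0.967],
    [0,0,0.967],
    [0,0,0.967],
    [0,0,0.967],
  ],
  travel=[
    [0.282,0.295,0],
    [0.282,0.295,0],
    [0.282,0.295,0],
    [0.282,0.295,0],
    [0.282,0.295,0],
    [0.282,0.295,0],
    [0.282,0.295,0],
    [0.282,0.295,0],
  ],
  claw=[1,1,1,1,1,1,1,1],
)

```text
time_s: 2.1
eef_pos: [0.4518, -0.2777, 0.2309]
tool_rot: [-1.032, 1.312, 1.033]
contact_force: [0.2, -0.2, 0.4]
finger_gap: 0.0855
```

Request:
jog_arm(
  angular=[
    [0,0,0.967],
    [0,0,0.967],
    [0,0,0.967],
    [0,0,0.967],
    [0,0,0.967],
    [0,0,0.967],
    [0,0,0.967],
    [0,0,0.967],
  ],
  travel=[
    [0.282,0.295,0],
    [0.282,0.295,0],
    [0.282,0.295,0],
    [0.282,0.295,0],
    [0.282,0.295,0],
    [0.282,0.295,0],
    [0.282,0.295,0],
    [0.282,0.295,0],
  ],
  claw=[1,1,1,1,1,1,1,1],
)

```text
time_s: 2.77
eef_pos: [0.5195, -0.2069, 0.2309]
tool_rot: [-1.617, 0.881, 1.618]
contact_force: [0.6, -1.1, -0.3]
finger_gap: 0.0852
```

```bash
cat > st.py <<'E'
from h import *
from scipy.spatial.transform import Rotation as R
def st():
    o=ctrl.get_obs();M=R.from_rotvec(o["tool_rot"]).as_matrix()
    print("t",round(o["time_s"],2),"pos",o["eef_pos"].round(4),"jaw yaw",round(np.degrees(np.arctan2(M[1,2],M[0,2])),2),"F",o["contact_force"].round(2),"T",o["torque"].round(3),"gap",round(o["finger_gap"],4),"xdir",M[:,0].round(3),"q",o["joint_positions"].round(2));return o
E
python3 - <<'E'
from st import *
st();snap("wrist","w1",None,1.5)
E
```

```text
t 2.77 pos [ 0.5195 -0.2069  0.2309] jaw yaw 122.81 F [ 0.58 -1.08 -0.33] T [-0.018 -0.026  0.017] gap 0.0852 xdir [-0.001  0.    -1.   ] q [-0.53  0.27  0.04  1.34  0.   -1.1 ]
```

View pics/w1.png

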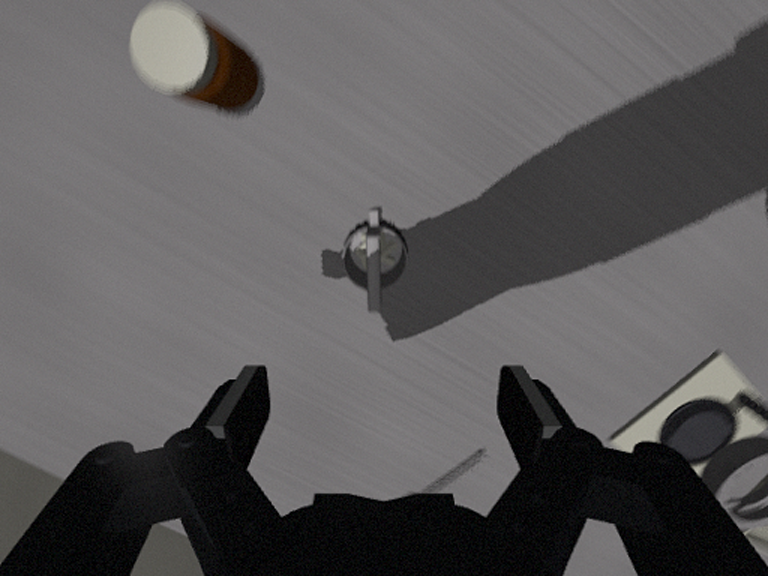

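The basket is near the image centre. The bar runs nearly vertically from about (375,215) to (374,310), and the jar is at upper left. I'll zoom in for the bar edges.

Run:
```python
import cv2
im=cv2.imread("pics/w1_raw.png")[125:225,205:295];cv2.imwrite("pics/w1z.png",cv2.resize(im,None,fx=6,fy=6,interpolation=cv2.INTER_NEAREST))
```

```text
(no output)
```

View pics/w1z.png

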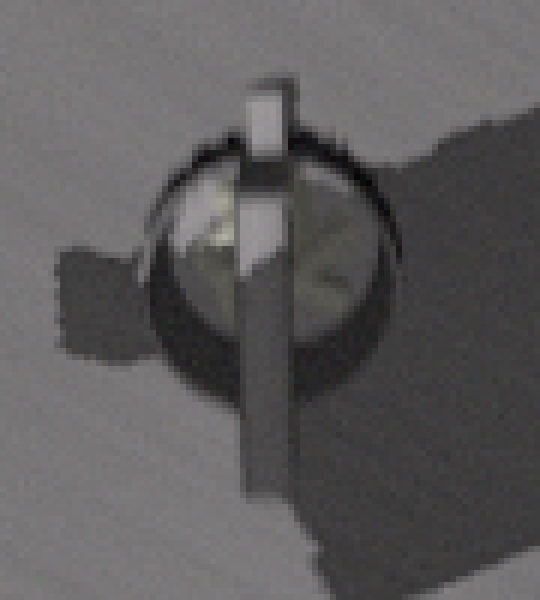

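The zoom shows the bar's top face from (262,195) to (269,495), with the near lug at (265,122).

Run:
```python
from h import *
i=np.load("pics/w1.npy",allow_pickle=True).item()
g=lambda u,v,z:onz(i,205+u/6,125+v/6,z)
a,b=g(264,192,.091),g(268,496,.091);d=a-b
print(a,b,(a+b)/2,np.linalg.norm(d),np.degrees(np.arctan2(d[1],d[0])))
print("lug",g(266,92,.044),g(265,158,.044))
```

```text
[ 0.50145344 -0.22600319  0.091     ] [ 0.54990341 -0.19435608  0.091     ] [ 0.52567842 -0.21017963  0.091     ] 0.05787001966591996 -146.84776689979043
lug [ 0.49235753 -0.23255281  0.044     ] [ 0.50381914 -0.22550933  0.044     ]
```

Request:
jog_arm(
  angular=[
    [0,0,0.057],
    [0,0,0],
    [0,0,0],
    [0,0,0],
    [0,0,0],
    [0,0,0],
    [0,0,0],
    [0,0,0],
  ],
  travel=[
    [0.207,-0.11,-0.8],
    [0,0,-0.8],
    [0,0,-0.8],
    [0,0,-0.8],
    [0,0,-0.8],
    [0,0,-0.6],
    [0,0,-0.5],
    [0,0,-0.33],
  ],
  claw=[1,1,1,1,1,1,1,1],
)

```text
time_s: 3.48
eef_pos: [0.5245, -0.2105, 0.0664]
tool_rot: [-1.615, 0.882, 1.619]
contact_force: [0.1, 0.0, -0.4]
finger_gap: 0.0851
```

Request:
jog_arm(
  angular=[
    [0,0,0],
    [0,0,0],
    [0,0,0],
    [0,0,0],
    [0,0,0],
    [0,0,0],
    [0,0,0],
    [0,0,0],
  ],
  travel=[
    [0,0,0],
    [0,0,0],
    [0,0,0],
    [0,0,0],
    [0,0,0],
    [0,0,0],
    [0,0,0],
    [0,0,0],
  ],
  claw=[0.3,0,-0.3,-0.6,-0.8,-1,-1,-1],
  squeeze=50,
)

```text
time_s: 4.15
eef_pos: [0.5259, -0.2112, 0.069]
tool_rot: [-1.619, 0.881, 1.616]
contact_force: [-0.3, -1.9, 5.3]
finger_gap: 0.0091
```

Run:
```python
from st import *
st()
```

```text
t 4.15 pos [ 0.5259 -0.2112  0.069 ] jaw yaw 122.86 F [-0.31 -1.88  5.35] T [-0.298 -0.066  0.077] gap 0.0091 xdir [ 0.001 -0.001 -1.   ] q [-0.53  0.38 -0.23  0.96 -0.   -1.1 ]
```

Gripped (gap 9 mm). I'll lift, then go past the ring so the wrist camera looks straight down on it.

Request:
jog_arm(
  angular=[
    [0,0,0],
    [0,0,0],
    [0,0,0],
    [0,0,0],
    [0,0,0],
    [0,0,0],
    [0,0,0],
    [0,0,0],
  ],
  travel=[
    [0,0,0.2],
    [0,0,0.5],
    [0,0,0.8],
    [0,0,0.8],
    [0,0,0.8],
    [0,0,0.8],
    [0,0,0.7],
    [0,0,0.4],
  ],
  claw=[-1,-1,-1,-1,-1,-1,-1,-1],
)

```text
time_s: 4.82
eef_pos: [0.5256, -0.2107, 0.2211]
tool_rot: [-1.62, 0.881, 1.616]
contact_force: [0.0, 0.3, -1.0]
finger_gap: 0.009
```

Request:
jog_arm(
  angular=[
    [0,0,0.3],
    [0,0,0.33],
    [0,0,0.33],
    [0,0,0.33],
    [0,0,0.33],
    [0,0,0.33],
    [0,0,0.33],
    [0,0,0.33],
  ],
  travel=[
    [0,0.3,0],
    [0,0.6,0],
    [0,0.8,0],
    [0,0.8,0],
    [0,0.8,0],
    [0,0.8,0],
    [0,0.8,0],
    [0,0.8,0],
  ],
  claw=[-1,-1,-1,-1,-1,-1,-1,-1],
)

```text
time_s: 5.48
eef_pos: [0.5244, -0.0378, 0.2172]
tool_rot: [-1.8, 0.679, 1.805]
contact_force: [1.0, 0.0, -1.8]
finger_gap: 0.0096
```

Request:
jog_arm(
  angular=[
    [0,0,0.33],
    [0,0,0.33],
    [0,0,0.33],
    [0,0,0.33],
    [0,0,0.33],
    [0,0,0.33],
    [0,0,0.33],
    [0,0,0.33],
  ],
  travel=[
    [-0.05,0.8,0],
    [-0.05,0.8,0],
    [-0.05,0.8,0],
    [-0.05,0.8,0],
    [-0.05,0.8,0],
    [-0.05,0.8,0],
    [-0.05,0.8,0],
    [-0.05,0.8,0],
  ],
  claw=[-1,-1,-1,-1,-1,-1,-1,-1],
)

```text
time_s: 6.15
eef_pos: [0.5121, 0.1539, 0.2172]
tool_rot: [-1.974, 0.446, 1.978]
contact_force: [0.5, 0.1, -1.0]
finger_gap: 0.009
```

Request:
jog_arm(
  angular=[
    [0,0,0.33],
    [0,0,0.33],
    [0,0,0.33],
    [0,0,0.33],
    [0,0,0.33],
    [0,0,0.33],
    [0,0,0.3],
    [0,0,0],
  ],
  travel=[
    [0,0.8,0],
    [0,0.8,0],
    [0,0.8,0],
    [0,0.8,0],
    [0,0.8,0],
    [0,0.6,0],
    [0,0.4,0],
    [0,0.1,0],
  ],
  claw=[-1,-1,-1,-1,-1,-1,-1,-1],
)

```text
time_s: 6.82
eef_pos: [0.5124, 0.307, 0.2172]
tool_rot: [-2.112, 0.217, 2.116]
contact_force: [-0.3, -1.0, -2.1]
finger_gap: 0.0094
```

Run:
```python
from st import *
st();snap("wrist","w2",None,1.5);st()
```

```text
t 6.82 pos [0.5124 0.307  0.2172] jaw yaw 168.31 F [-0.26 -0.98 -2.07] T [-0.02   0.02   0.004] gap 0.0094 xdir [-0.002 -0.    -1.   ] q [ 0.4   0.35  0.11  1.34  0.   -0.97]
t 6.87 pos [0.5126 0.3064 0.2174] jaw yaw 168.17 F [-0.44 -1.09 -2.26] T [-0.051  0.026 -0.009] gap 0.009 xdir [-0.002 -0.    -1.   ] q [ 0.4   0.34  0.11  1.34  0.   -0.97]
```

View pics/w2.png

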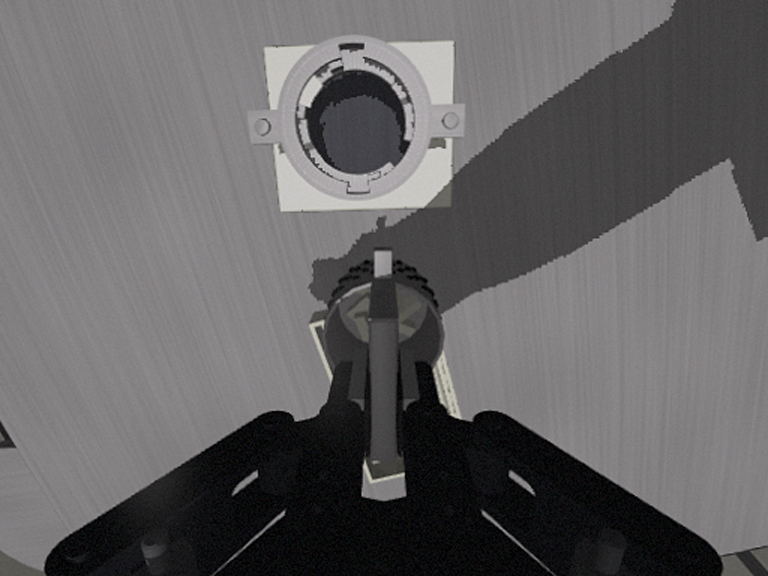

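The ring is clearly visible: centre about (356,118), bolts at (263,127) and (450,121), gaps at top and bottom near (351,55) and (358,185). The held basket's lug is at (383,262). Zooming on the ring.

Run:
```python
import cv2
im=cv2.imread("pics/w2_raw.png")[18:142,160:315];cv2.imwrite("pics/w2z.png",cv2.resize(im,None,fx=4.8,fy=4.8,interpolation=cv2.INTER_CUBIC))
```

```text
(no output)
```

View pics/w2z.png

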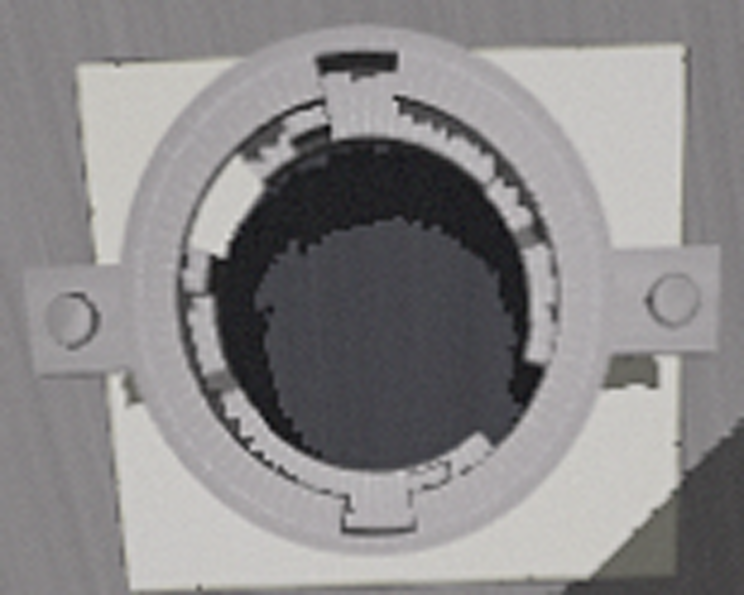

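Run:
```python
from h import *
i=np.load("pics/w2.npy",allow_pickle=True).item()
g=lambda u,v,z:onz(i,160+u/4.8-.4,18+v/4.8-.4,z)
a,b=g(358,52,.099),g(379,531,.099);d=b-a
print("gaps",a,b,"mid",(a+b)/2,np.linalg.norm(d)/2,np.degrees(np.arctan2(d[1],d[0])))
pts=np.array([g(u,v,.099)[:2] for u,v in((120,290),(612,290),(366,25),(366,553),(195,100),(540,100),(190,482),(545,482))],np.float32)
print("circle",cv2.fitEllipse(pts))
for z in(.088,.093,.097):
  a,b=g(75,320,z),g(674,298,z);d=b-a;print("bolts",z,(a+b)/2,np.linalg.norm(d),np.degrees(np.arctan2(d[1],d[0])))
c=[g(u,v,.008) for u,v in((78,65),(686,45),(680,578),(130,592))];print("base mid",(c[0]+c[2])/2,(c[1]+c[3])/2)
# held bar: top ends px in full picture 1.5x ; underside of tool
f=lambda u,v,z:onz(i,u/1.5,v/1.5,z)
print("lug edges",f(383,248,.2174-.069+.044),f(383,274,.2174-.069+.044))
print("bar ends", f(383,322,.2174-.069+.081),f(384,462,.2174-.069+.091))
```

```text
gaps [0.50167494 0.16387967 0.099     ] [0.51655113 0.2473311  0.099     ] mid [0.50911303 0.20560539 0.099     ] 0.04238349357710315 79.89252573745358
circle ((0.509677529335022, 0.20592641830444336), (0.09295758605003357, 0.09462397545576096), 134.06642150878906)
bolts 0.088 [0.50904242 0.20585139 0.088     ] 0.11806786993813559 170.17293963707385
bolts 0.093 [0.50880714 0.20625116 0.093     ] 0.11589065885548604 170.17293963707385
bolts 0.097 [0.50861891 0.20657098 0.097     ] 0.11414888998936638 170.17293963707385
base mid [0.50887506 0.20632842 0.008     ] [0.50940344 0.20608029 0.008     ]
lug edges [0.50395019 0.26487161 0.1924    ] [0.50626576 0.27609097 0.1924    ]
bar ends [0.50758652 0.28244749 0.2294    ] [0.51775028 0.33351508 0.2394    ]
```

Ring centre is (0.5093,0.2060) and the gap axis is 80.0°, and the bolts, circle, gaps and base all agree. Moving above it.

Request:
jog_arm(
  angular=[
    [0,0,0.05],
    [0,0,0.05],
    [0,0,0.05],
    [0,0,0.05],
    [0,0,0.05],
    [0,0,0],
    [0,0,0],
    [0,0,0],
  ],
  travel=[
    [-0.02,-0.3,0],
    [-0.02,-0.6,0],
    [-0.02,-0.8,0],
    [-0.02,-0.8,0],
    [-0.02,-0.5,0],
    [-0.01,-0.26,0],
    [0,-0.1,0],
    [0,0,0],
  ],
  claw=[-1,-1,-1,-1,-1,-1,-1,-1],
)

```text
time_s: 7.53
eef_pos: [0.5101, 0.2033, 0.2186]
tool_rot: [-2.125, 0.197, 2.124]
contact_force: [-0.5, 0.2, -2.7]
finger_gap: 0.0087
```

Request:
jog_arm(
  angular=[
    [0,0,0],
    [0,0,0],
    [0,0,0],
    [0,0,0],
    [0,0,0],
    [0,0,0],
  ],
  travel=[
    [0,0,-0.2],
    [0,0,-0.4],
    [0,0,-0.4],
    [0,0,-0.25],
    [0,0,0],
    [0,0,0],
  ],
  claw=[-1,-1,-1,-1,-1,-1],
)

```text
time_s: 8.03
eef_pos: [0.5099, 0.2049, 0.1805]
tool_rot: [-2.125, 0.194, 2.127]
contact_force: [-0.6, 0.3, -0.9]
finger_gap: 0.009
```

Run:
```python
from st import *
st();im,i=snap("wrist","w3");st()
C=np.array([.5093,.2060]);a=np.radians(80);x=np.array([np.cos(a),np.sin(a)])
pts=[(C-r*x).tolist()+[.099] for r in(.042,)]+[(C-.036*x+s*.007*np.array([-x[1],x[0]])).tolist()+[.099] for s in(-1,1)]
print(px(i,pts))
z=im[60:240,165:345];cv2.imwrite("pics/w3.png",cv2.resize(z,None,fx=3.3,fy=3.3,interpolation=cv2.INTER_CUBIC))
```

```text
t 8.03 pos [0.5099 0.2049 0.1805] jaw yaw 169.59 F [-0.63  0.29 -0.94] T [0.015 0.014 0.046] gap 0.009 xdir [-0.001 -0.    -1.   ] q [ 0.23  0.28 -0.08  1.21  0.   -1.16]
t 8.08 pos [0.5102 0.2049 0.181 ] jaw yaw 169.58 F [ 0.38  0.07 -1.65] T [ 0.012 -0.01  -0.008] gap 0.0091 xdir [ 0.  0. -1.] q [ 0.23  0.28 -0.08  1.21  0.   -1.16]
[[256.28927135 152.43283829]
 [248.03189603 159.55313233]
 [264.62945282 159.44392965]]
```

View pics/w3.png

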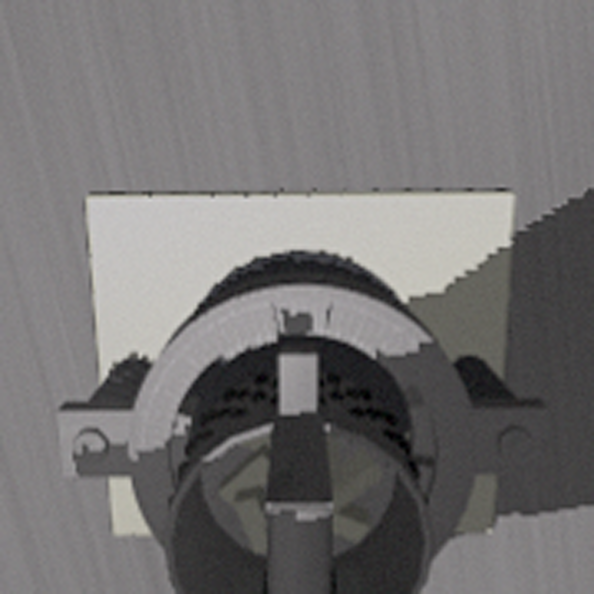

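The lug is centred at x≈298 and the gap at x≈302, so they line up within about 1 mm. I'll compute the basket's along-bar offset from the lug tip row (352).

Run:
```python
from h import *
i=np.load("pics/w3.npy",allow_pickle=True).item()if 0 else ctrl.camera_info("wrist")
f=lambda u,v,z:onz(i,165+u/3.3-.35,60+v/3.3-.35,z)
a=np.radians(80);x=np.array([np.cos(a),np.sin(a)])
p=f(298.5,352,.156)[:2];q=f(298.5,415,.156)[:2];print(p,q,"C",p+.041*x)
g=f(302,335,.099)[:2];print("gap bottom edge?",g,"gap outer",f(302,308,.099))
```

```text
[0.50300533 0.16321142] [0.50529986 0.1756964 ] C [0.5101249  0.20358854]
gap bottom edge? [0.50385175 0.17203209] gap outer [0.50259773 0.16516168 0.099     ]
```

Request:
jog_arm(
  angular=[
    [0,0,0],
    [0,0,0],
    [0,0,0],
    [0,0,0],
    [0,0,0],
    [0,0,0],
    [0,0,0],
    [0,0,0],
  ],
  travel=[
    [-0.027,0.065,0],
    [0,0,0],
    [0,0,-0.2],
    [0,0,-0.3],
    [0,0,-0.3],
    [0,0,-0.3],
    [0,0,-0.2],
    [0,0,0],
  ],
  claw=[-1,-1,-1,-1,-1,-1,-1,-1],
)

```text
time_s: 8.75
eef_pos: [0.5085, 0.2061, 0.14]
tool_rot: [-2.123, 0.196, 2.129]
contact_force: [-0.1, -1.2, -1.2]
finger_gap: 0.0092
```

Run:
```python
from st import *
st();im,i=snap("wrist","w4")
z=im[60:260,155:355];cv2.imwrite("pics/w4.png",cv2.resize(z,None,fx=3,fy=3,interpolation=cv2.INTER_CUBIC))
for k in range(2): ctrl.read_camera("scene");st()
```

```text
t 8.75 pos [0.5085 0.2061 0.14  ] jaw yaw 169.54 F [-0.08 -1.18 -1.16] T [ 0.01   0.038 -0.023] gap 0.0092 xdir [-0.003 -0.001 -1.   ] q [ 0.23  0.3  -0.16  1.12 -0.   -1.16]
t 8.85 pos [0.5092 0.2064 0.1415] jaw yaw 169.54 F [ 0.13  0.24 -1.05] T [-0.005  0.032 -0.052] gap 0.0088 xdir [-0.001 -0.    -1.   ] q [ 0.23  0.3  -0.15  1.12  0.   -1.16]
t 8.9 pos [0.5094 0.2064 0.142 ] jaw yaw 169.54 F [ 0.08 -0.18 -1.85] T [-0.042 -0.042 -0.002] gap 0.0089 xdir [ 0.  0. -1.] q [ 0.23  0.3  -0.15  1.12  0.   -1.16]
```

View pics/w4.png

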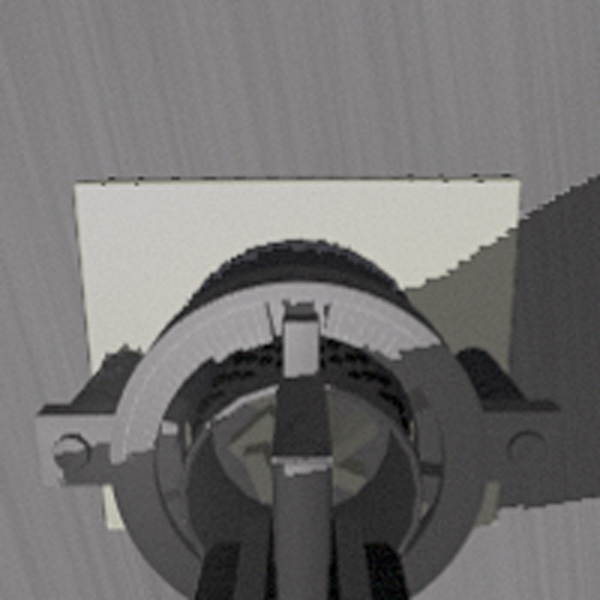

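Lug (x≈302) sits over the gap (270–330). Continuing down gently.

Request:
jog_arm(
  angular=[
    [0,0,0],
    [0,0,0],
    [0,0,0],
    [0,0,0],
    [0,0,0],
    [0,0,0],
    [0,0,0],
    [0,0,0],
  ],
  travel=[
    [0,0,-0.07],
    [0,0,-0.07],
    [0,0,-0.07],
    [0,0,-0.07],
    [0,0,-0.07],
    [0,0,-0.05],
    [0,0,0],
    [0,0,0],
  ],
  claw=[-1,-1,-1,-1,-1,-1,-1,-1],
)

```text
time_s: 9.57
eef_pos: [0.5093, 0.2064, 0.1298]
tool_rot: [-2.126, 0.195, 2.126]
contact_force: [-0.8, -0.4, -2.2]
finger_gap: 0.0088
```

Request:
jog_arm(
  angular=[
    [0,0,0],
    [0,0,0],
    [0,0,0],
    [0,0,0],
    [0,0,0],
    [0,0,0],
    [0,0,0],
  ],
  travel=[
    [0,0,-0.05],
    [0,0,-0.05],
    [0,0,-0.05],
    [0,0,-0.05],
    [0,0,-0.05],
    [0,0,0],
    [0,0,0],
  ],
  claw=[-1,-1,-1,-1,-1,-1,-1],
)

```text
time_s: 10.15
eef_pos: [0.5093, 0.2064, 0.1223]
tool_rot: [-2.126, 0.195, 2.126]
contact_force: [0.4, 0.6, -1.7]
finger_gap: 0.0089
```

Run:
```python
from st import *
st()
for k in range(2): ctrl.read_camera("scene");st()
```

```text
t 10.15 pos [0.5093 0.2064 0.1223] jaw yaw 169.55 F [ 0.36  0.59 -1.72] T [-0.012 -0.081  0.028] gap 0.0089 xdir [-0. -0. -1.] q [ 0.23  0.31 -0.19  1.07 -0.   -1.16]
t 10.2 pos [0.5093 0.2064 0.1224] jaw yaw 169.55 F [-0.88 -0.55 -1.49] T [-0.017 -0.001  0.006] gap 0.0091 xdir [-0. -0. -1.] q [ 0.23  0.31 -0.19  1.07 -0.   -1.16]
t 10.25 pos [0.5093 0.2064 0.1224] jaw yaw 169.54 F [ 0.11 -0.22 -1.45] T [ 0.022 -0.03   0.053] gap 0.009 xdir [ 0.  0. -1.] q [ 0.23  0.31 -0.19  1.07 -0.   -1.16]
```

Request:
jog_arm(
  angular=[
    [0,0,0],
    [0,0,0],
    [0,0,0],
    [0,0,0],
    [0,0,0],
  ],
  travel=[
    [0,0,-0.035],
    [0,0,-0.035],
    [0,0,-0.035],
    [0,0,0],
    [0,0,0],
  ],
  claw=[-1,-1,-1,-1,-1],
)

```text
time_s: 10.67
eef_pos: [0.5093, 0.2064, 0.1191]
tool_rot: [-2.126, 0.195, 2.126]
contact_force: [0.4, 0.1, -2.2]
finger_gap: 0.0093
```

Request:
jog_arm(
  angular=[
    [0,0,0],
    [0,0,0],
    [0,0,0],
    [0,0,0],
  ],
  travel=[
    [0,0,-0.035],
    [0,0,-0.035],
    [0,0,0],
    [0,0,0],
  ],
  claw=[-1,-1,-1,-1],
)

```text
time_s: 11.0
eef_pos: [0.5095, 0.2064, 0.1174]
tool_rot: [-2.126, 0.194, 2.125]
contact_force: [-0.3, -0.2, 1.4]
finger_gap: 0.0088
```

Contact at TCP z ≈ 0.118: the lugs are on the ledge. Pressing about 5 mm (roughly 7 N).

Request:
jog_arm(
  angular=[
    [0,0,0],
    [0,0,0],
    [0,0,0],
    [0,0,0],
    [0,0,0],
    [0,0,0],
    [0,0,0],
  ],
  travel=[
    [0,0,-0.03],
    [0,0,-0.03],
    [0,0,-0.03],
    [0,0,-0.03],
    [0,0,-0.03],
    [0,0,0],
    [0,0,0],
  ],
  claw=[-1,-1,-1,-1,-1,-1,-1],
)

```text
time_s: 11.58
eef_pos: [0.5095, 0.2064, 0.1128]
tool_rot: [-2.126, 0.194, 2.125]
contact_force: [-0.6, 0.2, 5.2]
finger_gap: 0.009
```

Run:
```python
from st import *
for k in range(3): st();ctrl.read_camera("scene")
```

```text
t 11.58 pos [0.5095 0.2064 0.1128] jaw yaw 169.54 F [-0.56  0.24  5.22] T [-0.09   0.147  0.   ] gap 0.009 xdir [ 0.001  0.    -1.   ] q [ 0.23  0.32 -0.2   1.05 -0.   -1.16]
t 11.63 pos [0.5095 0.2064 0.1129] jaw yaw 169.55 F [-0.79 -0.69  6.28] T [-0.074  0.218 -0.002] gap 0.0087 xdir [ 0.001  0.    -1.   ] q [ 0.23  0.32 -0.2   1.05 -0.   -1.16]
t 11.68 pos [0.5095 0.2064 0.1129] jaw yaw 169.55 F [-1.44  0.18  6.16] T [-0.097  0.183  0.01 ] gap 0.0087 xdir [ 0.001  0.    -1.   ] q [ 0.23  0.32 -0.2   1.05 -0.   -1.16]
```

Load about 8 N total as planned, lateral force ≤1 N. Turning 24° clockwise, still short of the notch zone.

Request:
jog_arm(
  angular=[
    [0,0,-0.3],
    [0,0,-0.5],
    [0,0,-0.6],
    [0,0,-0.6],
    [0,0,-0.6],
    [0,0,-0.6],
    [0,0,-0.5],
    [0,0,-0.3],
  ],
  travel=[
    [0,0,0],
    [0,0,0],
    [0,0,0],
    [0,0,0],
    [0,0,0],
    [0,0,0],
    [0,0,0],
    [0,0,0],
  ],
  claw=[-1,-1,-1,-1,-1,-1,-1,-1],
)

```text
time_s: 12.4
eef_pos: [0.5097, 0.2065, 0.113]
tool_rot: [-1.877, 0.584, 1.876]
contact_force: [-0.1, 0.7, 5.5]
finger_gap: 0.0092
```

Run:
```python
from st import *
for k in range(3): st();ctrl.read_camera("scene")
```

```text
t 12.4 pos [0.5097 0.2065 0.113 ] jaw yaw 145.39 F [-0.07  0.67  5.51] T [-0.027  0.004  0.118] gap 0.0092 xdir [ 0.001  0.    -1.   ] q [ 0.23  0.32 -0.2   1.05  0.   -0.73]
t 12.45 pos [0.5097 0.2065 0.1129] jaw yaw 145.31 F [ 0.78 -0.19  6.18] T [-0.01   0.014  0.043] gap 0.0089 xdir [ 0.001  0.    -1.   ] q [ 0.23  0.32 -0.2   1.05  0.   -0.73]
t 12.5 pos [0.5097 0.2065 0.1129] jaw yaw 145.47 F [-0.5  -0.03  5.98] T [-0.007 -0.016 -0.059] gap 0.0089 xdir [ 0.001  0.    -1.   ] q [ 0.23  0.32 -0.2   1.05  0.   -0.74]
```

Request:
jog_arm(
  angular=[
    [0,0,-0.25],
    [0,0,-0.3],
    [0,0,-0.3],
    [0,0,-0.25],
    [0,0,0],
    [0,0,0],
  ],
  travel=[
    [0,0,0],
    [0,0,0],
    [0,0,0],
    [0,0,0],
    [0,0,0],
    [0,0,0],
  ],
  claw=[-1,-1,-1,-1,-1,-1],
)

```text
time_s: 13.05
eef_pos: [0.5097, 0.2065, 0.1129]
tool_rot: [-1.805, 0.675, 1.804]
contact_force: [0.7, -0.2, 5.1]
finger_gap: 0.0085
```

Request:
jog_arm(
  angular=[
    [0,0,-0.2],
    [0,0,-0.2],
    [0,0,0],
    [0,0,0],
  ],
  travel=[
    [0,0,0],
    [0,0,0],
    [0,0,0],
    [0,0,0],
  ],
  claw=[-1,-1,-1,-1],
)

```text
time_s: 13.38
eef_pos: [0.5097, 0.2065, 0.113]
tool_rot: [-1.778, 0.708, 1.777]
contact_force: [-0.0, 0.2, 5.9]
finger_gap: 0.0089
```

Request:
jog_arm(
  angular=[
    [0,0,-0.2],
    [0,0,-0.2],
    [0,0,0],
    [0,0,0],
  ],
  travel=[
    [0,0,0],
    [0,0,0],
    [0,0,0],
    [0,0,0],
  ],
  claw=[-1,-1,-1,-1],
)

```text
time_s: 13.72
eef_pos: [0.5097, 0.2065, 0.1129]
tool_rot: [-1.751, 0.74, 1.749]
contact_force: [-1.1, -0.7, 5.0]
finger_gap: 0.0091
```

Request:
jog_arm(
  angular=[
    [0,0,-0.2],
    [0,0,-0.2],
    [0,0,0],
    [0,0,0],
  ],
  travel=[
    [0,0,0],
    [0,0,0],
    [0,0,0],
    [0,0,0],
  ],
  claw=[-1,-1,-1,-1],
)

```text
time_s: 14.05
eef_pos: [0.5097, 0.2065, 0.1129]
tool_rot: [-1.723, 0.771, 1.721]
contact_force: [0.0, -0.3, 5.1]
finger_gap: 0.0087
```

Request:
jog_arm(
  angular=[
    [0,0,-0.2],
    [0,0,-0.2],
    [0,0,0],
    [0,0,0],
  ],
  travel=[
    [0,0,0],
    [0,0,0],
    [0,0,0],
    [0,0,0],
  ],
  claw=[-1,-1,-1,-1],
)

```text
time_s: 14.38
eef_pos: [0.5097, 0.2065, 0.1129]
tool_rot: [-1.695, 0.801, 1.694]
contact_force: [0.5, -0.2, 4.0]
finger_gap: 0.0089
```

Run:
```python
from st import *
for k in range(3): st();ctrl.read_camera("scene")
```

```text
t 14.38 pos [0.5097 0.2065 0.1129] jaw yaw 129.34 F [ 0.53 -0.16  4.02] T [-0.054 -0.026  0.004] gap 0.0089 xdir [ 0.001  0.    -1.   ] q [ 0.23  0.32 -0.2   1.05  0.   -0.45]
t 14.43 pos [0.5097 0.2065 0.113 ] jaw yaw 129.35 F [-0.7   0.16  5.89] T [ 0.016 -0.008  0.073] gap 0.0092 xdir [ 0.001  0.    -1.   ] q [ 0.23  0.32 -0.2   1.05  0.   -0.45]
t 14.48 pos [0.5097 0.2065 0.1129] jaw yaw 129.35 F [-0.24 -0.14  5.63] T [ 0.018  0.042 -0.005] gap 0.0087 xdir [ 0.001  0.    -1.   ] q [ 0.23  0.32 -0.2   1.05  0.   -0.45]
```

Noise; not yet dropped at 40°.

Request:
jog_arm(
  angular=[
    [0,0,-0.2],
    [0,0,-0.2],
    [0,0,0],
    [0,0,0],
  ],
  travel=[
    [0,0,0],
    [0,0,0],
    [0,0,0],
    [0,0,0],
  ],
  claw=[-1,-1,-1,-1],
)

```text
time_s: 14.87
eef_pos: [0.5097, 0.2065, 0.113]
tool_rot: [-1.667, 0.831, 1.665]
contact_force: [0.1, -0.2, 5.8]
finger_gap: 0.0087
```

Request:
jog_arm(
  angular=[
    [0,0,-0.2],
    [0,0,-0.2],
    [0,0,0],
    [0,0,0],
  ],
  travel=[
    [0,0,0],
    [0,0,0],
    [0,0,0],
    [0,0,0],
  ],
  claw=[-1,-1,-1,-1],
)

```text
time_s: 15.2
eef_pos: [0.5097, 0.2065, 0.1129]
tool_rot: [-1.638, 0.86, 1.637]
contact_force: [0.1, 0.5, 5.5]
finger_gap: 0.009
```

Request:
jog_arm(
  angular=[
    [0,0,-0.2],
    [0,0,-0.2],
    [0,0,0],
    [0,0,0],
  ],
  travel=[
    [0,0,0],
    [0,0,0],
    [0,0,0],
    [0,0,0],
  ],
  claw=[-1,-1,-1,-1],
)

```text
time_s: 15.53
eef_pos: [0.5096, 0.2065, 0.113]
tool_rot: [-1.61, 0.889, 1.608]
contact_force: [0.2, 0.5, 5.1]
finger_gap: 0.0089
```

Request:
jog_arm(
  angular=[
    [0,0,-0.2],
    [0,0,-0.2],
    [0,0,0],
    [0,0,0],
  ],
  travel=[
    [0,0,0],
    [0,0,0],
    [0,0,0],
    [0,0,0],
  ],
  claw=[-1,-1,-1,-1],
)

```text
time_s: 15.87
eef_pos: [0.5096, 0.2065, 0.1129]
tool_rot: [-1.581, 0.916, 1.58]
contact_force: [-0.2, 0.7, 5.1]
finger_gap: 0.0087
```

Request:
jog_arm(
  angular=[
    [0,0,-0.2],
    [0,0,-0.2],
    [0,0,0],
    [0,0,0],
  ],
  travel=[
    [0,0,0],
    [0,0,0],
    [0,0,0],
    [0,0,0],
  ],
  claw=[-1,-1,-1,-1],
)

```text
time_s: 16.2
eef_pos: [0.509, 0.2068, 0.1127]
tool_rot: [-1.551, 0.943, 1.552]
contact_force: [-1.2, 1.5, 5.6]
finger_gap: 0.009
```

Run:
```python
from st import *
for k in range(4): st();ctrl.read_camera("scene")
```

```text
t 16.2 pos [0.509  0.2068 0.1127] jaw yaw 117.36 F [-1.22  1.49  5.58] T [0.435 0.329 0.08 ] gap 0.009 xdir [-0.     0.001 -1.   ] q [ 0.23  0.32 -0.2   1.05  0.   -0.24]
t 16.25 pos [0.5091 0.2068 0.1127] jaw yaw 117.37 F [-2.01  0.95  4.89] T [0.457 0.411 0.123] gap 0.0089 xdir [-0.     0.001 -1.   ] q [ 0.23  0.32 -0.2   1.05  0.   -0.25]
t 16.3 pos [0.5091 0.2068 0.1127] jaw yaw 117.37 F [-1.88  1.03  4.54] T [0.402 0.312 0.084] gap 0.0086 xdir [-0.     0.001 -1.   ] q [ 0.23  0.32 -0.2   1.05  0.   -0.25]
t 16.35 pos [0.5091 0.2068 0.1127] jaw yaw 117.37 F [-2.79  0.64  4.69] T [0.412 0.367 0.111] gap 0.0089 xdir [-0.     0.001 -1.   ] q [ 0.23  0.32 -0.2   1.05  0.   -0.25]
```

Lateral force and moment match load on one lug only (the +27° side), with the other lug already over its notch. The basket is slightly off-centre, so I'll go on in small turns.

Request:
jog_arm(
  angular=[
    [0,0,-0.1],
    [0,0,-0.1],
    [0,0,0],
    [0,0,0],
  ],
  travel=[
    [0,0,0],
    [0,0,0],
    [0,0,0],
    [0,0,0],
  ],
  claw=[-1,-1,-1,-1],
)

```text
time_s: 16.73
eef_pos: [0.509, 0.2069, 0.1127]
tool_rot: [-1.536, 0.956, 1.538]
contact_force: [-2.4, 1.9, 4.6]
finger_gap: 0.0089
```

Run:
```python
from st import *
for k in range(3): st();ctrl.read_camera("scene")
```

```text
t 16.73 pos [0.509  0.2069 0.1127] jaw yaw 116.17 F [-2.37  1.92  4.61] T [0.613 0.42  0.121] gap 0.0089 xdir [-0.     0.001 -1.   ] q [ 0.23  0.32 -0.2   1.05  0.   -0.22]
t 16.78 pos [0.509  0.2069 0.1127] jaw yaw 116.18 F [-2.77  2.28  4.96] T [0.595 0.429 0.089] gap 0.0087 xdir [-0.     0.001 -1.   ] q [ 0.23  0.32 -0.2   1.05  0.   -0.22]
t 16.83 pos [0.509  0.2069 0.1127] jaw yaw 116.18 F [-2.44  1.74  5.01] T [0.648 0.418 0.115] gap 0.0085 xdir [-0.     0.001 -1.   ] q [ 0.23  0.32 -0.2   1.05  0.   -0.22]
```

Run:
```python
from st import *
im,i=snap("wrist","w5");sc,_=snap("scene","s5")
z=cv2.resize(im[40:240,155:355],None,fx=3,fy=3,interpolation=cv2.INTER_CUBIC)
cv2.imwrite("pics/w5.png",cv2.convertScaleAbs(z,alpha=1.5,beta=15))
```

```text
(no output)
```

View pics/w5.png

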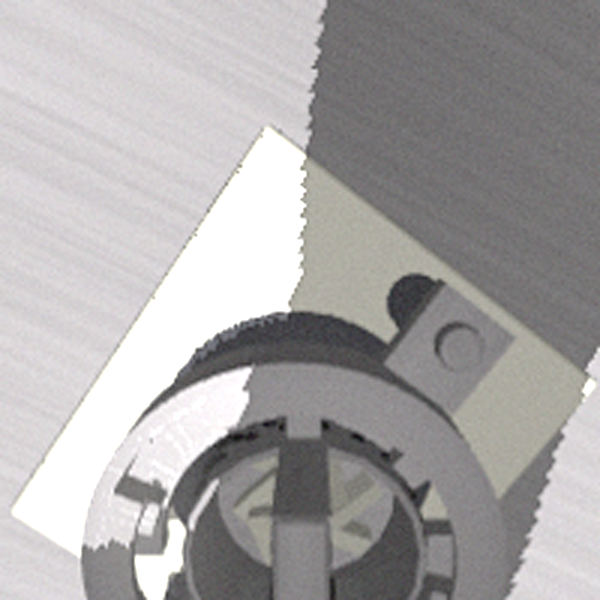

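The near lug is visible under the lip and nothing looks jammed. I'll shift 1 mm against the lateral force to equalise the lugs.

Request:
jog_arm(
  angular=[
    [0,0,0],
    [0,0,0],
    [0,0,0],
    [0,0,0],
  ],
  travel=[
    [0.01,-0.013,0],
    [0.01,-0.014,0],
    [0,0,0],
    [0,0,0],
  ],
  claw=[-1,-1,-1,-1],
)

```text
time_s: 17.32
eef_pos: [0.5096, 0.2061, 0.1127]
tool_rot: [-1.536, 0.957, 1.538]
contact_force: [-1.9, 4.6, 4.0]
finger_gap: 0.0093
```

Run:
```python
from st import *
for k in range(3): st();ctrl.read_camera("scene")
```

```text
t 17.32 pos [0.5096 0.2061 0.1127] jaw yaw 116.17 F [-1.9   4.62  3.97] T [0.887 0.447 0.105] gap 0.0093 xdir [-0.     0.001 -1.   ] q [ 0.23  0.32 -0.2   1.05  0.   -0.23]
t 17.37 pos [0.5097 0.206  0.1127] jaw yaw 116.17 F [-2.25  3.    5.53] T [0.764 0.363 0.126] gap 0.0088 xdir [-0.     0.001 -1.   ] q [ 0.23  0.32 -0.2   1.05  0.   -0.23]
t 17.42 pos [0.5098 0.2059 0.1127] jaw yaw 116.17 F [-2.39  2.27  4.65] T [0.774 0.416 0.124] gap 0.009 xdir [-0.     0.001 -1.   ] q [ 0.23  0.32 -0.2   1.05  0.   -0.23]
```

Request:
jog_arm(
  angular=[
    [0,0,-0.1],
    [0,0,-0.1],
    [0,0,0],
    [0,0,0],
  ],
  travel=[
    [0,0,0],
    [0,0,0],
    [0,0,0],
    [0,0,0],
  ],
  claw=[-1,-1,-1,-1],
)

```text
time_s: 17.8
eef_pos: [0.51, 0.2053, 0.1124]
tool_rot: [-1.522, 0.972, 1.522]
contact_force: [0.1, -0.1, 1.6]
finger_gap: 0.0089
```

Run:
```python
from st import *
for k in range(3): st();ctrl.read_camera("scene")
```

```text
t 17.8 pos [0.51   0.2053 0.1124] jaw yaw 114.92 F [ 0.08 -0.08  1.56] T [0.064 0.045 0.003] gap 0.0089 xdir [-0.    -0.001 -1.   ] q [ 0.23  0.32 -0.2   1.05 -0.   -0.2 ]
t 17.85 pos [0.51   0.2053 0.1125] jaw yaw 114.93 F [-0.51  0.01  1.87] T [0.034 0.009 0.048] gap 0.0088 xdir [-0.    -0.001 -1.   ] q [ 0.23  0.32 -0.2   1.05 -0.   -0.2 ]
t 17.9 pos [0.51   0.2053 0.1125] jaw yaw 114.93 F [-0.12 -0.71  1.88] T [-0.013  0.018 -0.013] gap 0.0087 xdir [-0.    -0.001 -1.   ] q [ 0.23  0.32 -0.2   1.05 -0.   -0.2 ]
```

Drop felt: Fz fell about 4 N to 1.7 and the lateral forces vanished at about 54.6°. I'll open the gripper and check.

Request:
jog_arm(
  angular=[
    [0,0,0],
    [0,0,0],
    [0,0,0],
    [0,0,0],
    [0,0,0],
    [0,0,0],
    [0,0,0],
    [0,0,0],
  ],
  travel=[
    [0,0,0],
    [0,0,0],
    [0,0,0],
    [0,0,0],
    [0,0,0],
    [0,0,0],
    [0,0,0],
    [0,0,0],
  ],
  claw=[-0.75,-0.65,-0.55,-0.45,-0.35,-0.2,-0.1,-0.1],
  squeeze=20,
)

```text
time_s: 18.62
eef_pos: [0.5099, 0.2056, 0.1126]
tool_rot: [-1.522, 0.971, 1.522]
contact_force: [0.1, 0.2, 0.1]
finger_gap: 0.0385
```

Run:
```python
from st import *
for k in range(2): st();ctrl.read_camera("scene")
```

```text
t 18.62 pos [0.5099 0.2056 0.1126] jaw yaw 114.95 F [0.07 0.21 0.08] T [ 0.036 -0.021  0.044] gap 0.0385 xdir [-0. -0. -1.] q [ 0.23  0.32 -0.2   1.05 -0.   -0.2 ]
t 18.67 pos [0.5099 0.2056 0.1127] jaw yaw 114.95 F [-0.43  0.79  0.13] T [-0.021  0.029  0.05 ] gap 0.0383 xdir [ 0.  0. -1.] q [ 0.23  0.32 -0.2   1.05  0.   -0.2 ]
```

Released with no force. Rise straight up 100 mm and look.

Request:
jog_arm(
  angular=[
    [0,0,0],
    [0,0,0],
    [0,0,0],
    [0,0,0],
    [0,0,0],
    [0,0,0],
    [0,0,0],
    [0,0,0],
  ],
  travel=[
    [0,0,0.2],
    [0,0,0.3],
    [0,0,0.5],
    [0,0,0.6],
    [0,0,0.7],
    [0,0,0.7],
    [0,0,0.3],
    [0,0,0],
  ],
  claw=[-0.1,-0.1,-0.1,-0.1,-0.1,-0.1,-0.1,-0.1],
)

```text
time_s: 19.38
eef_pos: [0.5109, 0.2058, 0.2143]
tool_rot: [-1.524, 0.967, 1.519]
contact_force: [0.2, 0.3, 0.7]
finger_gap: 0.0383
```

Run:
```python
from st import *
st();im,i=snap("wrist","w6")
c=px(i,[[.5093,.206,.09]])[0].astype(int);print(c)
y=max(0,c[1]-95);x=c[0]-100;z=im[y:y+190,x:x+200];print(x,y)
cv2.imwrite("pics/w6.png",cv2.convertScaleAbs(cv2.resize(z,None,fx=3,fy=3,interpolation=cv2.INTER_CUBIC),alpha=1.4,beta=10))
```

```text
t 19.38 pos [0.5109 0.2058 0.2143] jaw yaw 114.95 F [0.2  0.29 0.69] T [0.004 0.016 0.02 ] gap 0.0383 xdir [ 0.004  0.001 -1.   ] q [ 0.23  0.26 -0.02  1.29 -0.   -0.2 ]
[255 182]
155 87
```

View pics/w6.png

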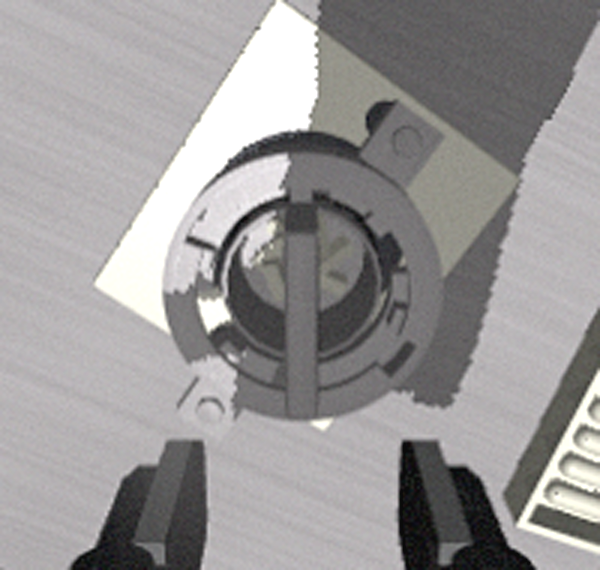

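The basket hangs in the ring and the bar runs from (302,235) to (301,418). I'll check height and centring from the bar length.

Run:
```python
from st import *
st();i=np.load("pics/w6.npy",allow_pickle=True).item()
f=lambda u,v,z:onz(i,155+u/3-.33,87+v/3-.33,z)
for z in(.135,.140):
  a,b=f(302,234,z),f(301,418,z);d=b-a;print(z,(a+b)/2,np.linalg.norm(d),np.degrees(np.arctan2(d[1],d[0])), "width",np.linalg.norm(f(286,330,z)-f(317,330,z)))
```

```text
t 19.43 pos [0.5103 0.2057 0.2125] jaw yaw 114.94 F [-0.31 -0.23 -0.85] T [ 0.012 -0.028 -0.027] gap 0.0387 xdir [ 0.002  0.001 -1.   ] q [ 0.23  0.26 -0.02  1.29  0.   -0.2 ]
0.135 [0.50875414 0.20515591 0.135     ] 0.056939272298923996 24.666378676940262 width 0.009032161348379262
0.14 [0.5071101  0.20440211 0.14      ] 0.05565014619011249 24.666378676940226 width 0.008827669886808302
```

Seated: the bar is consistent with the locked height, centred within 1 mm and turned about 55°. I'll let the arm rest, then hand in.

Request:
jog_arm(
  angular=[
    [0,0,0],
    [0,0,0],
    [0,0,0],
    [0,0,0],
  ],
  travel=[
    [0,0,0],
    [0,0,0],
    [0,0,0],
    [0,0,0],
  ],
  claw=[-0.1,-0.1,-0.1,-0.1],
)

```text
time_s: 19.77
eef_pos: [0.5096, 0.2055, 0.2108]
tool_rot: [-1.522, 0.972, 1.523]
contact_force: [0.7, 0.5, -0.4]
finger_gap: 0.0382
```

```bash
python3 -c "
from st import *
st();print(ctrl.close_job())"
```

```text
t 19.77 pos [0.5096 0.2055 0.2108] jaw yaw 114.94 F [ 0.73  0.53 -0.37] T [-0.038  0.007 -0.011] gap 0.0382 xdir [-0.001 -0.    -1.   ] q [ 0.23  0.27 -0.02  1.29  0.   -0.2 ]
the job is handed in; nothing more can be done
None
```

The basket hangs in the stand's ring with its lugs in the locking notches. I let go, backed the gripper off and handed the job in at 19.8 s. The hand-in reported no verdict.

- **What I did:** I gripped the bar, lowered the lugs through the gaps and pressed with about 8 N. I then turned clockwise in small steps until the drop at about 54.6°, where the vertical force fell from about 5.5 to 1.7 N.
- **Uneven lug:** at about 52–53° one lug seemed to reach its notch before the other, and I felt 2–5 N of sideways force. A 1 mm shift and 1.2° more turn let both drop, and the sideways force vanished.
- **Last checks:** the final wrist picture puts the bar within about 1 mm of the ring centre, turned about 55°. The bar's apparent length was 56.9 mm at the locked height, against 58 mm true. That fits locked better than unlocked (55.7 mm), though the force drop is the stronger evidence. After release the tool force read zero within noise.
- **Not checked:** I did not measure the basket's level separately, nor re-measure the jar, screwdriver or tray. No unexpected contact showed up in the force readings.

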